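Vent a sample purge chamber, release its two catches and hold the gate wide open

TASK

Open the vial purge chamber for a colleague: press the vent valve's plunger head fully down to its stop to let the pressure off, then squeeze the catch nearer the gate's hinge fully in, and after it the catch nearer the gate's free end. Then swing the gate towards you past the detent until it stands about square to the chamber's front or wider, and finish while still holding it there, because it swings back if let go. Leave the bottle, beaker, vial and tray standing where they are.

Things in the scene. Friction and masses are not known exactly. Their poses are not given: they have to be found in the camera images.
- chamber: White box, 165 mm deep, 235 mm wide, roof 120 mm above the bench, fixed on an aluminium plate 8 mm thick that reaches 130 mm out in front. The gate closes its front. Origin on the bench, in the plane of the shut gate, mid-width; x points from the gate into the box (away from the robot), y to the hinge side (the left), z up. Turned by up to about 0.25 rad.
- hinge (a point): Point on the gate's vertical hinge axis at roof height: 110 mm to +y of the chamber's origin, 120 mm up.
- gate_edge (a point): Top of the free edge of the gate: dark steel frame with a clear pane, 213 mm from hinge axis to free edge, 6 mm thick, 12 to 116 mm above the bench. On the gate's top edge stand keepers (8 x 6 mm blocks up to 140 mm above the bench) on either side of each catch and, near the free end, the handle post.
- post_top (a point): Centre of the top of the gate's handle post: a plain upright round steel post, 16 mm in diameter, standing 54 mm above the gate's top edge (116 to 170 mm above the bench), 200 mm from the hinge axis. It swings with the gate and can be pinched from above.
- gate (a joint): Gate angle (rad): 0 shut, grows as the free end swings to the robot (clockwise from above), stop at 1.75; 1.57 is square. About 0.07 play while latched. A spring pulls it shut (at the post 0.4 N shut, 2.5 N wide). At about 0.9 to 1.1 its lower rail rides over a sprung dome in the plate (the detent; up to about 8 N at the post); let go beyond, it swings back to the dome.
- catch_hinge_mid (a point): Middle of the catch nearer the hinge, 145 mm above the bench, 50 mm to +y and 35 mm to +x of the chamber's origin: two upright black tabs, one on either side of this point along the chamber's y, each 20 mm along x, 6 mm thick, 124 to 166 mm above the bench; 44 mm over their outer faces apart, 24 mm squeezed in. A thin arm (up to 136 mm high) runs from each to the gate.
- catch_hinge (a joint): Travel of each tab of the catch nearer the hinge (m): 0 apart (locks the gate), 0.010 fully squeezed in. Both tabs move together, symmetrically, under a squeeze of about 6 N, and stay where they are left.
- catch_end_mid (a point): Middle of the catch nearer the gate's free end, 85 mm to -y of the other catch's middle; the same in all else.
- catch_end (a joint): Travel of each tab of the catch nearer the free end (m): 0 apart (locks the gate), 0.010 fully squeezed in.
- vent_valve: Fixed metal vent valve block, 45 mm square on a 70 mm square foot, 60 mm high (brass neck to 72 mm), with the plunger on top. Origin at the middle of its underside on the bench, to the right of the chamber.
- plunger_top (a point): Centre of the top face of the plunger's black mushroom head, 34 mm in diameter, 100 mm above the bench when up. It moves straight down.
- plunger (a joint): How far the plunger is pressed (m): 0 up, 0.012 down at its stop. Its spring takes 3 N to start and 9 N at the stop, and pushes it back up.
- solvent_bottle: Bystander: amber bottle, 66 mm in diameter, 150 mm high, on the bench at the chamber's left; origin at the centre of its underside.
- beaker: Bystander: glass beaker, 64 mm in diameter, 80 mm high, on the bench at the chamber's right; origin at the centre of its underside.
- roof_vial: Bystander: small amber vial, 28 mm in diameter, 46 mm high, standing on the rear of the chamber's roof; origin at the centre of its underside.
- tip_tray: Bystander: open grey tray, 80 x 110 x 35 mm, on the bench at the far left; origin at the centre of its underside.

How it is judged:
On the way, in this order (a step that is already met when the one before it is completed fails the run):
1. the vent plunger is pressed down to its stop (value of joint plunger above 0.0105 m), for 0.1 s.
2. the catch nearer the hinge is squeezed in (value of joint catch_hinge above 0.008 m), for 0.2 s.
3. the catch nearer the free end is squeezed in (value of joint catch_end above 0.008 m), for 0.2 s.
4. the gate is swung past its detent (value of joint gate above 1.2 rad), for 0.1 s.
At the end, for the whole second after the job is handed in: The gate stands still at more than 1.4 rad (80 degrees), held there by the gripper's fingers (contact force over 0.7 N), both catches are still squeezed in (over 7 of 10 mm), and the bystanders stand upright (value of joint gate above 1.4 rad and velocity of joint gate between -0.1 and 0.1 rad/s and contact force between the fingers and gate above 0.7 N and value of joint each of catch_hinge, catch_end above 0.007 m and angle between each of solvent_bottle, beaker, roof_vial, tip_tray's own z axis and vertical below 0.3 rad); the arm keeps its last pose, push and grip.
It fails at once if a bystander is moved by more than 40 mm or tipped (distance of any of solvent_bottle, beaker, roof_vial, tip_tray from where it was at the start of the episode above 0.04 m or angle between any of solvent_bottle, beaker, roof_vial, tip_tray's own z axis and vertical above 0.5 rad).
It also fails if it takes over 64 s, if anything falls off the work surface, if the arm or the gripper's body presses on something with over 40 N, if the wrist force passes 120 N, or if a joint passes its speed limit or range.

ROBOT

A 6-joint arm with a two-finger parallel gripper is mounted at the origin on the work surface. World frame = base frame: x ahead of the robot, y to its left, z up, the work surface at z = 0. Lengths are in m, angles in rad, forces in N, time in s.
With the tool pointing down it reaches from about 0.375 to 0.9 m from the base axis. Payload 3.1 kg.
Tool frame: the origin (TCP) lies between the finger pads; the fingertips stand 8 mm ahead of it and the grasp point (between the pads) lies 11 mm behind it; z points along the fingers, y is the line along which they close (so a half turn about z gives the same grasp; the last joint's range is limited). The gripper opens to 87 mm and grips with 3 to 60 N. Pads are 19 mm wide; open, the fingers measure 117 mm over their backs; the gripper's body (75 mm by 190 mm) begins 51 mm behind the grasp point.
Start: joints at [-1.375, 0.527, 1.433, -0, 1.181, -0.178], TCP at [0.229, -0.582, 0.231] pointing down, gripper open.
Joint ranges: [-3.08, 3.08], [-0.75, 2.2], [0.22, 2.44], [-1.43, 4.57], [0, 2.65], [-2.85, 2.85]. Speed limits (rad/s): [2.79, 2.79, 3.14, 3.14, 3.14, 3.14].

INTERFACE

Orientations are given as a unit quaternion [x, y, z, w].
In Python, from rig import robot, vision, job gives the robot as it stands.
- The arm moves only by the shell command python3 -m handwheel 'ROWS' [OPENING] [FORCE]. ROWS is JSON, a list of rows, each a list of 4 numbers: the shift along the tool's x, y, z as a fraction of full scale, then the turn about the tool's z as a fraction of full scale. A call has 1 to 20 rows; each row is the pose to reach, as a shift and turn from the pose commanded when the call began, along the tool's axes at that moment, turning the shorter way round; what a row does not reach only later rows make up. Full scale, the value 1, is 300 mm for a shift and 2 pi rad for a turn. A row lasts 1/12 s, in which the tool goes at most 41.7 mm and 7.16 degrees, less where a joint would pass 70% of its speed; a pose out of reach is approached as far as the arm can. A call with a number of a shift or a turn outside -1 to 1 is refused whole. A call with a gripper value outside its range is refused whole. OPENING is the opening in per cent of the stroke, from 0 (shut) to 100 (fully open), set as the call begins (- or left out, the last holds). The fingers move at their own pace and stop on an object; FORCE is the grip in N (left out, the last holds). Time passes only in rows, so rows that repeat a pose let the fingers close. It gives the time, the measured TCP pose, the force, the opening and the grip force at its end, in the units of the state.
- robot.get_obs(): the state, without advancing time (a new reading comes with each control period).
- vision.camera(name): name is "scene" or "top" or "wrist"; returns a dict with "frame" (384x512x3 uint8, red, green, blue), "K" (3x3 intrinsics, pixels), "k1" (the pictures are not rectified: a ray, as slopes to the right and down, at radius r is drawn at 1 + k1 r^2 times it, then the intrinsics apply), "cam_to_world" (4x4, takes a point from camera to world coordinates); the wrist camera has in their place "hand_eye" (4x4, takes a point from camera to tool coordinates, whose origin is the TCP and whose axes are the flange's). Camera axes: x right, y down, z forward; pixel columns grow to the right and rows downward; lengths in m; the calibration is good to about 2 mm. A picture is of the moment at which its call begins: read the wrist's pose just before it. There is no depth.
- job.hand_in(): hands the job in; it is judged then, once.
Trained networks look in the newest picture that a camera, given by its name, has taken for a name from the list of things; names that differ only in an ending like _2 or _b are one class to them, and where a whole thing is asked for, a point or a joint stands for the part that bears it (a point fixed in the world has none). Each returns a list of dicts, best first, with "conf" (0 to 1); they miss things now and then, are a little off and sometimes report something else, mostly with a low value. They report only what shows in the picture. A call takes as long as a camera call.
- vision.look_for(camera, label): "point" ([row, column] in pixels, amid what is visible of it).
- vision.outline_of(camera, label): "mask" (384x512 bool, what is visible of it) and "point" ([row, column] in pixels, amid what is visible of it).
The state is a dict: "time": time; "q": joint angles; "joint_velocities": joint speeds; "joint_torque": joint torques, N m; "position": TCP position; "tool_rot": TCP orientation; "ft_force": force on the tool from outside, world axes, zero at the start; "moment": the same for the moment, N m; "grip_width": finger opening in m; "grip_force": force on a finger pad.
Only numpy, scipy, OpenCV 4.12 (cv2) and the standard library are available. Lean on these libraries where they do the work, as an engineer would, in place of code of your own. Each camera call takes 0.05 s, during which the arm holds its last target. There are 200 camera calls.

## Working session

There is one attempt and no reset: what is moved stays moved. The work goes in short steps, Python scripts to look and compute and a shell command to move; the robot and the scene stay as the last step left them, time stands still between calls to the robot, and variables do not carry over. Pictures are saved under pics/ and viewed, at most 10 in all, crops included, and the job is handed in when it is done.

```bash
mkdir -p pics; ls; cat > h.py <<'E'
import numpy as np, cv2
from scipy.spatial.transform import Rotation as R
from rig import robot, vision, job
def cam(name):
    o=robot.get_obs(); c=vision.camera(name)
    if 'cam_to_world' in c: T=np.array(c['cam_to_world'])
    else:
        B=np.eye(4);B[:3,:3]=R.from_quat(o['tool_rot']).as_matrix();B[:3,3]=o['position'];T=B@np.array(c['hand_eye'])
    return c,T
def ray(c,T,rc):
    K=np.array(c['K']);k=c['k1']
    u=(rc[1]-K[0,2])/K[0,0];v=(rc[0]-K[1,2])/K[1,1]
    rd=np.hypot(u,v);r=rd
    for _ in range(20): r=rd/(1+k*r*r)
    s=r/rd if rd>0 else 1
    return T[:3,3],T[:3,:3]@np.array([u*s,v*s,1])
def at(c,T,rc,z):
    o,d=ray(c,T,rc);return o+d*(z-o[2])/d[2]
def proj(c,T,p):
    q=T[:3,:3].T@(np.array(p)-T[:3,3]);u,v=q[:2]/q[2];s=1+c['k1']*(u*u+v*v);K=np.array(c['K'])
    return [K[1,1]*v*s+K[1,2],K[0,0]*u*s+K[0,2]]
def save(c,n): cv2.imwrite('pics/'+n,cv2.cvtColor(np.array(c['frame']),cv2.COLOR_RGB2BGR))
Z=dict(hinge=.12,gate_edge=.116,post_top=.17,catch_hinge_mid=.145,catch_end_mid=.145,plunger_top=.1,solvent_bottle=.075,beaker=.04,roof_vial=.143,tip_tray=.018,vent_valve=.05,chamber=.1)
E
cat > m.py <<'E'
from h import *
np.set_printoptions(precision=4,suppress=True)
for n in ['top','scene']:
    c,T=cam(n);save(c,n+'1.png');print(n,T[:3,3])
    for l,z in Z.items():
        for d in vision.look_for(n,l)[:2]: print(l,round(d['conf'],2),np.round(d['point']),at(c,T,d['point'],z))
o=robot.get_obs();print(o['time'],o['tool_rot'],o['position'],o['grip_width'])
E
python3 m.py
```

```text
pics
top [0.5294 0.0587 1.36  ]
hinge 0.86 [165. 250.] [0.6962 0.0766 0.12  ]
gate_edge 0.67 [172. 252.] [0.6748 0.07   0.116 ]
gate_edge 0.46 [167. 253.] [0.6922 0.0669 0.116 ]
post_top 0.5 [173. 253.] [0.6648 0.0656 0.17  ]
catch_hinge_mid 0.76 [166. 250.] [0.6922 0.0738 0.145 ]
catch_end_mid 0.56 [162. 250.] [0.7031 0.0762 0.145 ]
plunger_top 0.61 [210. 376.] [ 0.5411 -0.3693  0.1   ]
plunger_top 0.48 [226. 153.] [0.4865 0.4166 0.1   ]
solvent_bottle 0.77 [175. 201.] [0.6694 0.2518 0.075 ]
beaker 0.7 [151. 303.] [ 0.7596 -0.1184  0.04  ]
roof_vial 0.63 [131. 255.] [0.8121 0.0579 0.143 ]
roof_vial 0.56 [174. 247.] [0.6621 0.087  0.143 ]
tip_tray 0.72 [225. 154.] [0.4852 0.4361 0.018 ]
vent_valve 0.78 [210. 366.] [ 0.5431 -0.3488  0.05  ]
chamber 0.6 [166. 253.] [0.6986 0.0663 0.1   ]
scene [1.2139 0.6327 0.7397]
hinge 0.96 [238. 229.] [0.8103 0.1364 0.12  ]
gate_edge 0.89 [212. 273.] [0.6641 0.1436 0.116 ]
gate_edge 0.2 [236. 234.] [0.7932 0.1353 0.116 ]
post_top 0.57 [208. 270.] [0.706  0.1701 0.17  ]
catch_hinge_mid 0.6 [234. 232.] [0.8128 0.1508 0.145 ]
catch_end_mid 0.66 [234. 233.] [0.8117 0.1539 0.145 ]
plunger_top 0.54 [135. 193.] [ 0.5354 -0.3546  0.1   ]
plunger_top 0.24 [207. 260.] [0.6598 0.093  0.1   ]
solvent_bottle 0.93 [251. 301.] [0.6902 0.26   0.075 ]
beaker 0.89 [196. 183.] [ 0.7333 -0.1634  0.04  ]
roof_vial 0.66 [216. 209.] [0.8069 0.0643 0.143 ]
tip_tray 0.87 [264. 406.] [0.4984 0.4468 0.018 ]
tip_tray 0.41 [204. 264.] [0.5715 0.0228 0.018 ]
vent_valve 0.59 [156. 191.] [ 0.5816 -0.3184  0.05  ]
chamber 0.66 [237. 234.] [0.7868 0.125  0.1   ]
1.3 [ 0.9825  0.1863 -0.      0.    ] [ 0.2288 -0.5816  0.2306] 0.08660445315137674
```

```bash
python3 -c "
import cv2
a=cv2.imread('pics/top1.png')[100:260,170:410];cv2.imwrite('pics/t1c.png',cv2.resize(a,None,fx=3.3,fy=3.3,interpolation=2))
a=cv2.imread('pics/scene1.png')[100:300,140:340];cv2.imwrite('pics/s1c.png',cv2.resize(a,None,fx=3,fy=3,interpolation=2))"
```

```text
(no output)
```

View pics/t1c.png

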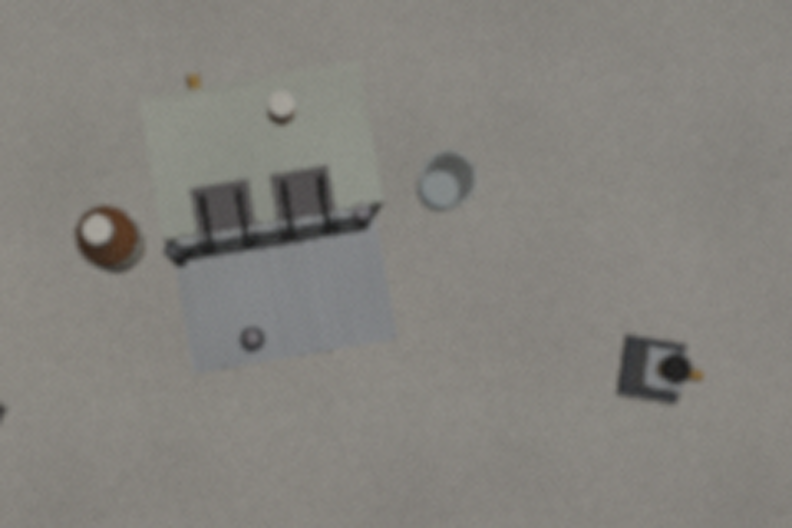

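View pics/s1c.png

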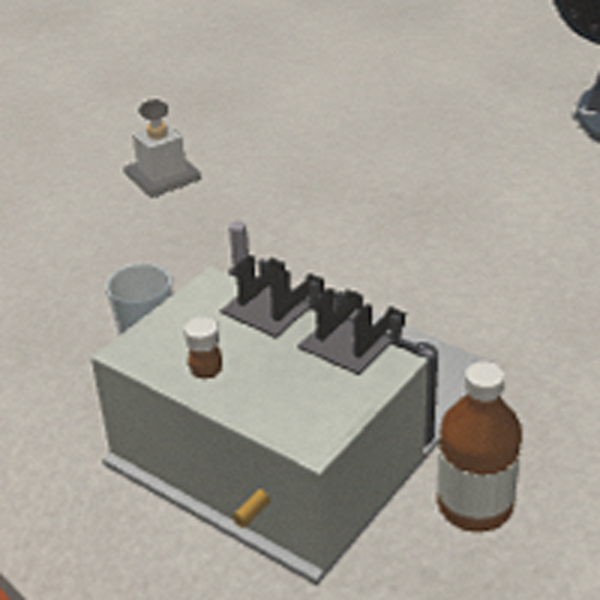

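```bash
cat > f.py <<'E'
from h import *
np.set_printoptions(precision=4,suppress=True)
c,T=cam('top');f=lambda x,y,z:at(c,T,[100+y/3.3,170+x/3.3],z)
h=f(177,250,.12);p=f(363,215,.17);e=f(378,208,.116)
print('hinge',h,'post',p,np.linalg.norm((h-p)[:2]),'edge',e,np.linalg.norm((h-e)[:2]))
pl=f(675,369,.1);print('plunger',pl)
a=h-p;yaw=np.arctan2(-a[0],a[1]);print('yaw',yaw)
# front plate corners z=.008, roof corners z=.12
for x,y,z in [(195,372,.008),(397,340,.008),(143,100,.12),(357,62,.12)]: print(f(x,y,z))
E
python3 f.py
```

```text
hinge [0.6603 0.1669 0.12  ] post [ 0.6904 -0.0243  0.17  ] 0.19351311059981602 edge [ 0.7051 -0.0439  0.116 ] 0.2154643094624527
plunger [ 0.5354 -0.3625  0.1   ]
yaw 0.1558035116988315
[0.5333 0.1555 0.008 ]
[ 0.5695 -0.0736  0.008 ]
[0.82   0.2041 0.12  ]
[ 0.8607 -0.0225  0.12  ]
```

```bash
cat > g.py <<'E'
# usage: g.py x y z yaw_of_tool_y_line(world angle of tool y, mod pi)|-
import sys
from h import *
def rel(p,ang=None):
    o=robot.get_obs();M=R.from_quat(o['tool_rot']).as_matrix()
    d=M.T@(np.array(p)-o['position'])/.3
    t=0
    if ang is not None:
        v=M.T@np.array([np.cos(ang),np.sin(ang),0]);t=np.arctan2(v[1],v[0])-np.pi/2
        t=(t+np.pi/2)%np.pi-np.pi/2
    return np.round(np.r_[d,t/2/np.pi],4)
if __name__=='__main__':
    a=sys.argv[1:];o=robot.get_obs()
    print(rel([float(v) for v in a[:3]],None if a[3]=='-' else float(a[3])).tolist(),'q6',round(o['q'][5],2),'pos',np.round(o['position'],4),'F',np.round(o['ft_force'],1),'w',round(o['grip_width'],4),'t',round(o['time'],2))
E
python3 g.py .5 -.39 .16 - ; python3 g.py .535 -.3625 .16 1.736
```

```text
[1.075, -0.2634, 0.2352, 0.0] q6 -0.18 pos [ 0.2288 -0.5816  0.2306] F [ 0.2 -0.3 -0.2] w 0.0867 t 1.35
[1.2172, -0.306, 0.2352, 0.0334] q6 -0.18 pos [ 0.2288 -0.5816  0.2306] F [ 0.2 -0.3 -0.2] w 0.0867 t 1.35
```

```bash
python3 -m handwheel '[[0.9,-0.25,0.1,0],[0.9,-0.25,0.1,0],[0.9,-0.25,0.1,0],[0.9,-0.25,0.1,0],[0.9,-0.25,0.1,0],[0.9,-0.25,0.1,0],[0.9,-0.25,0.1,0],[0.9,-0.25,0.1,0],[0.9,-0.25,0.1,0],[0.9,-0.25,0.1,0]]' 0 20
python3 - <<'E'
from h import *
c,T=cam('wrist');save(c,'w1.png');print(T[:3,3],np.array(c['hand_eye']))
for l in ['plunger_top','vent_valve']:
    for d in vision.look_for('wrist',l)[:2]: print(l,d['conf'],d['point'],at(c,T,d['point'],Z[l]))
print(proj(c,T,[.535,-.3625,.1]))
E
python3 g.py .535 -.3625 .13 -
```

```text
time: 2.18
position: [0.4525, -0.4132, 0.2006]
tool_rot: [0.982, 0.187, -0.0, 0.0]
ft_force: [-0.1, -0.8, 0.0]
grip_width: 0.0283
grip_force: 0.0
[ 0.52469338 -0.38439684  0.35423146] [[-1.57965199e-03 -9.58943273e-01 -2.83593555e-01  7.76895445e-02]
 [ 9.99998332e-01 -1.25487691e-03 -1.32687637e-03 -2.78856445e-04]
 [ 9.16524160e-04 -2.83595178e-01  9.58943656e-01 -1.53667165e-01]
 [ 0.00000000e+00  0.00000000e+00  0.00000000e+00  1.00000000e+00]]
plunger_top 0.87 [79.5, 235.4] [ 0.53754508 -0.36113438  0.1       ]
vent_valve 0.82 [87.1, 245.8] [ 0.53735295 -0.36810002  0.05      ]
vent_valve 0.53 [81.8, 237.8] [ 0.53899527 -0.35937678  0.05      ]
[np.float64(83.37810922712823), np.float64(235.90591155911417)]
[0.3219, -0.0594, 0.2358, 0.0] q6 0.27 pos [ 0.4516 -0.4142  0.2008] F [-0.4  0.1 -1. ] w 0.0162 t 2.33
```

View pics/w1.png

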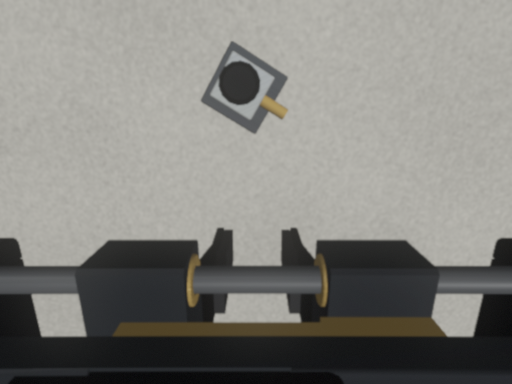

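The plunger head shows at about row 82, column 239, within 3 mm of the earlier estimate (0.536, -0.362).

```bash
python3 -m handwheel '[[0.324,-0.058,0.12,0],[0.324,-0.058,0.25,0],[0.324,-0.058,0.25,0],[0.324,-0.058,0.25,0],[0.324,-0.058,0.29,0],[0.324,-0.058,0.29,0],[0.324,-0.058,0.31,0],[0.324,-0.058,0.31,0],[0.324,-0.058,0.31,0]]' 0
python3 g.py .536 -.362 .096 -
```

```text
time: 3.08
position: [0.5363, -0.3628, 0.1088]
tool_rot: [0.983, 0.185, 0.001, 0.001]
ft_force: [0.4, -0.5, 0.4]
grip_width: 0.0003
grip_force: 0.0
[-0.0001, -0.0029, 0.0425, 0.0] q6 0.43 pos [ 0.5363 -0.3628  0.1088] F [ 0.4 -0.5  0.4] w 0.0003 t 3.08
```

```bash
python3 -m handwheel '[[0,0,0.01,0],[0,0,0.02,0],[0,0,0.03,0],[0,0,0.04,0],[0,0,0.045,0],[0,0,0.045,0],[0,0,0.045,0]]'
```

```text
time: 3.67
position: [0.5366, -0.3627, 0.0964]
tool_rot: [0.982, 0.187, 0.0, 0.002]
ft_force: [-3.4, -0.8, 12.3]
grip_width: 0.0006
grip_force: 5.6
```

```bash
python3 -m handwheel '[[0,0,0.006,0],[0,0,0.01,0],[0,0,0.01,0],[0,0,0.01,0],[0,0,0.01,0]]'
```

```text
time: 4.08
position: [0.5368, -0.3627, 0.0962]
tool_rot: [0.982, 0.187, 0.0, 0.002]
ft_force: [-7.0, 1.6, 24.3]
grip_width: 0.0004
grip_force: 12.2
```

```bash
python3 -m handwheel '[[0,0,-0.13,0],[0,0,-0.26,0],[0,0,-0.39,0],[0,0,-0.52,0],[0,0,-0.62,0],[0,0,-0.62,0]]' 65 20; python3 g.py .62 .08 .28 1.736
```

```text
time: 4.58
position: [0.5398, -0.3636, 0.2852]
tool_rot: [0.982, 0.186, 0.005, 0.006]
ft_force: [1.0, -0.6, 1.4]
grip_width: 0.033
grip_force: 0.0
[0.7901, -1.2783, 0.0056, 0.0334] q6 0.43 pos [ 0.5398 -0.3636  0.2852] F [ 1.  -0.6  1.4] w 0.033 t 4.58
```

```bash
python3 -m handwheel '[[0.6,-1,0,0.033],[0.6,-1,0,0.033],[0.6,-1,0,0.033],[0.6,-1,0,0.033],[0.6,-1,0,0.033],[0.6,-1,0,0.033],[0.6,-1,0,0.033],[0.6,-1,0,0.033],[0.6,-1,0,0.033],[0.6,-1,0,0.033],[0.6,-1,0,0.033],[0.6,-1,0,0.033]]'; python3 g.py .62 .08 .28 1.736
```

```text
time: 5.58
position: [0.5941, -0.0167, 0.2765]
tool_rot: [0.997, 0.084, -0.0, 0.0]
ft_force: [-0.2, 0.0, -0.7]
grip_width: 0.0567
grip_force: 0.0
[0.1388, -0.3035, -0.0118, 0.0003] q6 1.19 pos [ 0.5941 -0.0167  0.2765] F [-0.2  0.  -0.7] w 0.0567 t 5.58
```

```bash
python3 -m handwheel '[[0.13,-0.31,0,0],[0.13,-0.31,0,0],[0.13,-0.31,0,0],[0.13,-0.31,0,0],[0.13,-0.31,0,0],[0.13,-0.31,0,0]]'
python3 - <<'E'
from h import *
np.set_printoptions(precision=4,suppress=True)
c,T=cam('wrist');save(c,'w2.png');print(T[:3,3])
for l in ['catch_hinge_mid','catch_end_mid','post_top','hinge']:
    for d in vision.look_for('wrist',l)[:2]: print(l,round(d['conf'],2),d['point'],at(c,T,d['point'],Z[l]))
O=np.array([.678,.061,0]);y=.165;X=np.array([np.cos(y),np.sin(y),0]);Y=np.array([-np.sin(y),np.cos(y),0])
im=cv2.cvtColor(np.array(c['frame']),cv2.COLOR_RGB2BGR);im=cv2.resize(im,None,fx=1.5,fy=1.5)
for a,b,z in [(.035,.05,.166),(.035,-.035,.166),(0,.11,.12),(0,-.09,.17),(.025,.072,.166),(.045,.072,.166),(.025,.028,.166),(.025,-.013,.166),(.025,-.057,.166)]:
    r,q=proj(c,T,O+a*X+b*Y+[0,0,z]);cv2.circle(im,(int(q*1.5),int(r*1.5)),2,(0,0,255),-1)
cv2.imwrite('pics/w2.png',im)
E
```

```text
time: 6.08
position: [0.6172, 0.0801, 0.2767]
tool_rot: [0.997, 0.083, -0.0, 0.0]
ft_force: [0.1, 0.2, 0.1]
grip_width: 0.0569
grip_force: 0.0
[0.6938 0.0933 0.4303]
catch_hinge_mid 0.81 [87.3, 279.9] [0.7133 0.0756 0.145 ]
catch_end_mid 0.87 [91.5, 277.5] [0.7095 0.077  0.145 ]
catch_end_mid 0.75 [101.9, 214.1] [0.6914 0.1319 0.145 ]
post_top 0.73 [124.4, 282.1] [0.683  0.0698 0.17  ]
post_top 0.7 [216.7, 19.4] [0.5625 0.292  0.17  ]
hinge 0.83 [88.0, 281.3] [0.7146 0.0726 0.12  ]
```

View pics/w2.png

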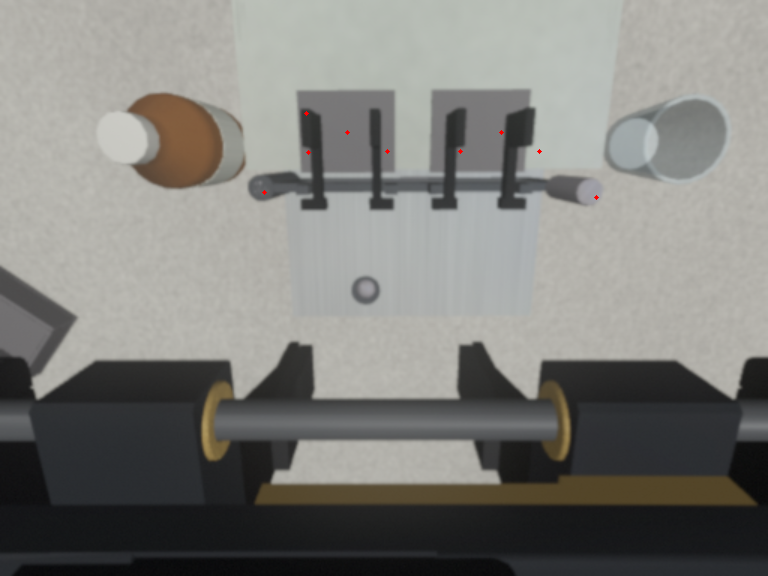

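The overlay shows my model about 5 px too far right and down, so I move the estimate 3 mm toward +y and 2.5 mm toward +x. The tabs are at columns 302–382 (hinge catch) and 447–534 (end catch).

```bash
python3 g.py .7063 .1194 .148 1.736;python3 g.py .7063 .1194 .22 1.736
```

```text
[0.3139, -0.0783, 0.4303, 0.0] q6 1.36 pos [0.6173 0.0807 0.2771] F [ 0.7 -1.1 -0.2] w 0.0562 t 6.33
[0.3139, -0.0783, 0.1903, 0.0] q6 1.36 pos [0.6173 0.0807 0.2771] F [ 0.7 -1.1 -0.2] w 0.0562 t 6.33
```

```bash
python3 -m handwheel '[[0.314,-0.078,0.15,0],[0.314,-0.078,0.19,0],[0.314,-0.078,0.19,0],[0.314,-0.078,0.19,0],[0.314,-0.078,0.19,0],[0.314,-0.078,0.19,0]]'
python3 - <<'E'
from h import *
c,T=cam('wrist');save(c,'w3.png');print(T[:3,3])
E
python3 g.py .7063 .1194 .148 1.736
```

```text
time: 6.83
position: [0.7059, 0.1203, 0.2201]
tool_rot: [0.997, 0.083, -0.0, 0.0]
ft_force: [-0.2, -0.6, 0.1]
grip_width: 0.0568
grip_force: 0.0
[0.78252803 0.13345067 0.37367579]
[0.0005, 0.0028, 0.2436, 0.0003] q6 1.42 pos [0.706  0.1202 0.2211] F [-0.1 -0.8  0. ] w 0.0565 t 6.88
```

View pics/w3.png

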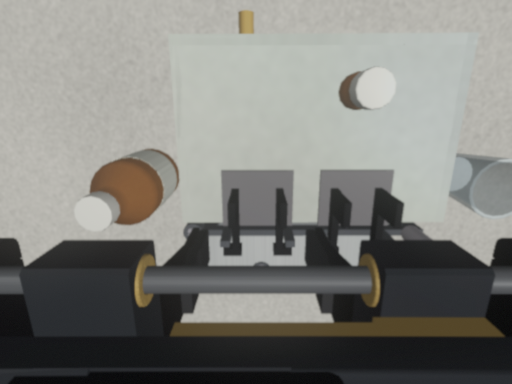

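Hinge catch tabs at columns 229–287, centred between the fingertips (208–308). I'll descend and squeeze.

```bash
python3 -m handwheel '[[0,0.003,0.08,0],[0,0.003,0.16,0],[0,0.003,0.22,0],[0,0.003,0.243,0],[0,0.003,0.243,0],[0,0.003,0.243,0]]' 
python3 -m handwheel '[[0,0,0,0],[0,0,0,0],[0,0,0,0],[0,0,0,0],[0,0,0,0],[0,0,0,0],[0,0,0,0],[0,0,0,0],[0,0,0,0],[0,0,0,0],[0,0,0,0],[0,0,0,0]]' 20 25
```

```text
time: 7.38
position: [0.7068, 0.1197, 0.1487]
tool_rot: [0.997, 0.083, 0.001, 0.0]
ft_force: [-0.2, 0.1, 0.6]
grip_width: 0.0565
grip_force: 0.0
time: 8.38
position: [0.7077, 0.1203, 0.1488]
tool_rot: [0.996, 0.084, 0.002, -0.0]
ft_force: [0.2, 0.8, 6.2]
grip_width: 0.0218
grip_force: 25.0
```

```bash
python3 -m handwheel '[[0,0,0,0],[0,0,0,0],[0,0,0,0],[0,0,0,0],[0,0,0,0],[0,0,0,0],[0,0,-0.08,0],[0,0,-0.16,0],[0,0,-0.23,0],[0,0,-0.23,0],[0,0,-0.23,0]]' 62
python3 - <<'E'
from h import *
c,T=cam('wrist');save(c,'w4.png')
E
python3 g.py .7203 .0356 .22 1.736
```

```text
time: 9.3
position: [0.7073, 0.12, 0.2176]
tool_rot: [0.996, 0.084, 0.002, 0.0]
ft_force: [-1.1, -0.3, -0.9]
grip_width: 0.0539
grip_force: 0.0
[-0.0003, 0.2851, -0.0136, 0.0004] q6 1.42 pos [0.7061 0.12   0.2159] F [-1.3  0.3 -0.3] w 0.0541 t 9.35
```

View pics/w4.png

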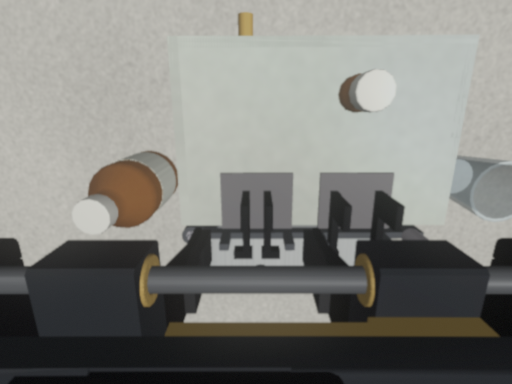

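The hinge catch is squeezed in: its tabs now sit at columns 241–273. Next is the end catch.

```bash
python3 -m handwheel '[[0,0.14,0,0],[0,0.28,0,0],[0,0.284,0,0],[0,0.284,0,0],[0,0.284,0.1,0],[0,0.284,0.18,0],[0,0.284,0.226,0],[0,0.284,0.226,0],[0,0.284,0.226,0]]'
python3 -m handwheel '[[0,0,0,0],[0,0,0,0],[0,0,0,0],[0,0,0,0],[0,0,0,0],[0,0,0,0],[0,0,0,0],[0,0,0,0],[0,0,0,0],[0,0,0,0],[0,0,0,0],[0,0,0,0]]' 20 25
python3 -m handwheel '[[0,0,0,0],[0,0,0,0],[0,0,0,0],[0,0,0,0],[0,0,0,0],[0,0,0,0],[0,0,-0.08,0],[0,0,-0.16,0],[0,0,-0.23,0],[0,0,-0.28,0],[0,0,-0.28,0],[0,0,-0.28,0]]' 62
python3 - <<'E'
from h import *
c,T=cam('wrist')
O=np.array([.680,.0644,0]);y=.165;X=np.array([np.cos(y),np.sin(y),0]);Y=np.array([-np.sin(y),np.cos(y),0])
im=cv2.cvtColor(np.array(c['frame']),cv2.COLOR_RGB2BGR);im=cv2.resize(im,None,fx=1.5,fy=1.5)
for a in (0,.05):
  r,q=proj(c,T,O+.11*Y+.2*(-Y*np.cos(a)-X*np.sin(a))+[0,0,.17]);cv2.circle(im,(int(q*1.5),int(r*1.5)),2,(0,0,255),-1)
  print(O+.11*Y+.2*(-Y*np.cos(a)-X*np.sin(a)))
cv2.imwrite('pics/w5.png',im)
E
```

```text
time: 10.1
position: [0.7192, 0.0373, 0.1463]
tool_rot: [0.996, 0.084, -0.002, -0.001]
ft_force: [0.9, -0.3, -0.7]
grip_width: 0.054
grip_force: 0.0
time: 11.1
position: [0.722, 0.0365, 0.1502]
tool_rot: [0.996, 0.084, 0.002, -0.0]
ft_force: [0.3, 1.9, 5.7]
grip_width: 0.0216
grip_force: 25.0
time: 12.1
position: [0.721, 0.0359, 0.233]
tool_rot: [0.996, 0.084, 0.001, 0.0]
ft_force: [0.6, -0.2, -1.4]
grip_width: 0.0538
grip_force: 0.0
[ 0.69478271 -0.02437765  0.        ]
[ 0.68488158 -0.02577294  0.        ]
```

View pics/w5.png

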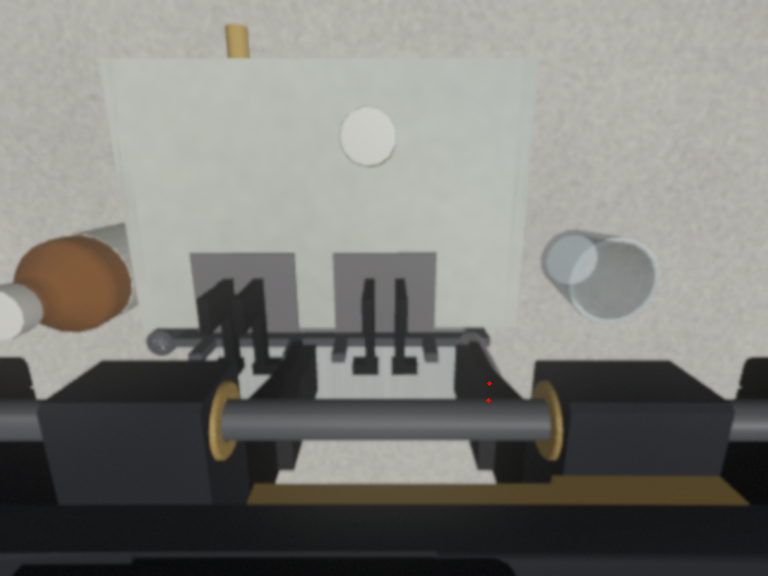

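```bash
python3 g.py .695 -.0244 .15 2.407
```

```text
[-0.1156, 0.1845, 0.2717, -0.1064] q6 1.3 pos [0.7201 0.0359 0.2315] F [0.  0.2 0. ] w 0.0536 t 12.15
```

```bash
python3 -m handwheel '[[-0.115,0.184,0,-0.106],[-0.115,0.184,0,-0.106],[-0.115,0.184,0,-0.106],[-0.115,0.184,0,-0.106],[-0.115,0.184,0,-0.106],[-0.115,0.184,0,-0.106],[-0.115,0.184,0,-0.106],[-0.115,0.184,0,-0.106]]' 62
python3 - <<'E'
from h import *
c,T=cam('wrist')
im=cv2.cvtColor(np.array(c['frame']),cv2.COLOR_RGB2BGR);im=cv2.resize(im,None,fx=1.5,fy=1.5)
for z in (.13,.17):
  r,q=proj(c,T,[.695,-.0244,z]);cv2.circle(im,(int(q*1.5),int(r*1.5)),2,(0,0,255),-1)
cv2.imwrite('pics/w6.png',im)
E
python3 g.py .695 -.0244 .15 2.407
```

```text
time: 12.82
position: [0.6949, -0.0241, 0.2304]
tool_rot: [0.915, 0.404, -0.001, -0.001]
ft_force: [-0.3, 0.8, -0.8]
grip_width: 0.0538
grip_force: 0.0
[-0.0007, 0.0011, 0.2692, -0.0006] q6 0.54 pos [ 0.6951 -0.0241  0.2308] F [-0.1  0.3  0.3] w 0.0538 t 12.87
```

View pics/w6.png

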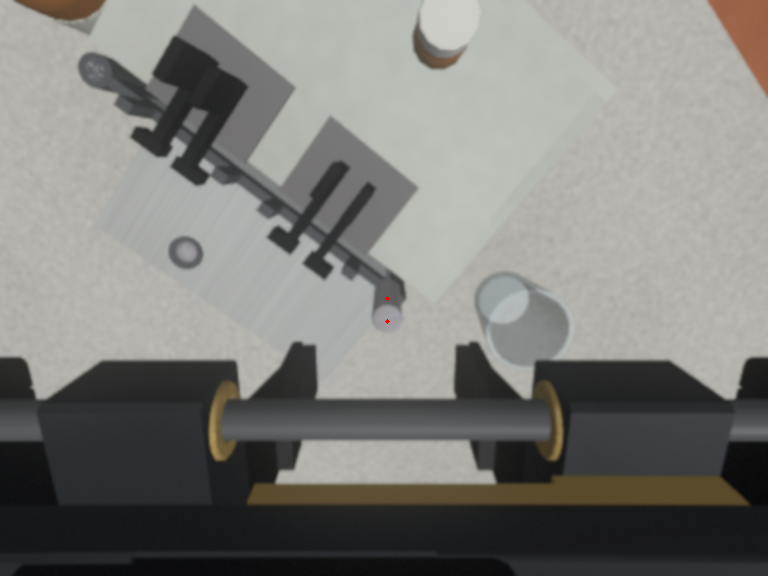

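The post top is at (387, 319), exactly on the prediction and between the fingers.

```bash
python3 -m handwheel '[[0,0.001,0.1,0],[0,0.001,0.2,0],[0,0.001,0.269,0],[0,0.001,0.269,0],[0,0.001,0.269,0]]'
python3 -m handwheel '[[0,0,0,0],[0,0,0,0],[0,0,0,0],[0,0,0,0],[0,0,0,0],[0,0,0,0],[0,0,0,0],[0,0,0,0],[0,0,0,0],[0,0,0,0],[0,0,0,0],[0,0,0,0]]' 5 25
python3 - <<'E'
from h import *
import sys
o=robot.get_obs();M=R.from_quat(o['tool_rot']).as_matrix()
y=.165;X=np.array([np.cos(y),np.sin(y),0]);Y=np.array([-np.sin(y),np.cos(y),0])
H=np.array([.680,.0644,0])+.11*Y
p=o['position'].copy() if hasattr(o['position'],'copy') else np.array(o['position']);p=np.array(p)
d=p-H;d[2]=0;a0=np.arcsin(-d@X/np.linalg.norm(d));print('r',np.linalg.norm(d),'a0',a0,p,o['grip_width'],o['ft_force'])
P=lambda a:H+.2*(-Y*np.cos(a)-X*np.sin(a))
for a in np.arange(.1,1.75,.1): print(round(a,2),np.round(M.T@(P(a)-P(a0))/.3,3)[:2],np.round(P(a)[:2],3))
E
```

```text
time: 13.28
position: [0.695, -0.0241, 0.15]
tool_rot: [0.915, 0.405, -0.002, -0.001]
ft_force: [1.4, -0.3, 0.5]
grip_width: 0.0536
grip_force: 0.0
time: 14.28
position: [0.6959, -0.0241, 0.152]
tool_rot: [0.914, 0.405, -0.0, -0.0]
ft_force: [-2.1, 1.7, 4.6]
grip_width: 0.0153
grip_force: 25.0
r 0.19995194810770167 a0 -0.00547557761112083 [ 0.6958543  -0.02414746  0.15198656] 0.015313995493833226 [-2.05441966  1.70539033  4.63768756]
0.1 [-0.053 -0.046] [ 0.675 -0.027]
0.2 [-0.099 -0.095] [ 0.655 -0.027]
0.3 [-0.139 -0.148] [ 0.635 -0.025]
0.4 [-0.174 -0.204] [ 0.615 -0.022]
0.5 [-0.203 -0.264] [ 0.596 -0.016]
0.6 [-0.226 -0.327] [ 0.578 -0.008]
0.7 [-0.243 -0.391] [0.56  0.001]
0.8 [-0.253 -0.457] [0.543 0.012]
0.9 [-0.256 -0.524] [0.528 0.025]
1.0 [-0.253 -0.59 ] [0.514 0.039]
1.1 [-0.243 -0.656] [0.501 0.054]
1.2 [-0.227 -0.721] [0.49  0.071]
1.3 [-0.204 -0.784] [0.481 0.088]
1.4 [-0.175 -0.844] [0.473 0.107]
1.5 [-0.141 -0.901] [0.467 0.126]
1.6 [-0.101 -0.954] [0.464 0.146]
1.7 [-0.055 -1.003] [0.462 0.166]
```

Post gripped (15 mm opening). Swinging to about 0.8 rad first.

```bash
python3 -m handwheel '[[-0.027,-0.022,0,0],[-0.053,-0.046,0,0],[-0.077,-0.07,0,0],[-0.099,-0.095,0,0],[-0.12,-0.121,0,0],[-0.139,-0.148,0,0],[-0.157,-0.176,0,0],[-0.174,-0.204,0,0],[-0.189,-0.234,0,0],[-0.203,-0.264,0,0],[-0.215,-0.295,0,0],[-0.226,-0.327,0,0],[-0.235,-0.359,0,0],[-0.243,-0.391,0,0],[-0.248,-0.424,0,0],[-0.253,-0.457,0,0],[-0.253,-0.457,0,0]]'
cat > a.py <<'E'
from h import *
o=robot.get_obs();M=R.from_quat(o['tool_rot']).as_matrix()
y=.165;X=np.array([np.cos(y),np.sin(y),0]);Y=np.array([-np.sin(y),np.cos(y),0])
H=np.array([.680,.0644,0])+.11*Y
p=np.array(o['position']);d=p-H;d[2]=0;a0=np.arctan2(-d@X,-d@Y)
print('r',np.linalg.norm(d),'a0',a0,p,o['grip_width'],o['ft_force'],np.round(o['q'],2))
P=lambda a:H+.2*(-Y*np.cos(a)-X*np.sin(a))
for a in np.arange(.8,1.75,.1): print(round(a,2),np.round(M.T@(P(a)-P(a0))/.3,3)[:2])
E
python3 a.py
```

```text
time: 15.7
position: [0.5426, 0.0105, 0.1518]
tool_rot: [0.914, 0.405, -0.001, 0.001]
ft_force: [-1.7, -5.8, 0.7]
grip_width: 0.0153
grip_force: 25.0
r 0.2014980154244296 a0 0.7986421245429413 [0.54262854 0.01052352 0.15180345] 0.015342649440215277 [-1.72983499 -5.83168469  0.65028363] [-0.19  0.53  1.72 -0.    0.9   0.55]
0.8 [-0.    -0.001]
0.9 [-0.004 -0.067]
1.0 [-0.    -0.134]
1.1 [ 0.009 -0.2  ]
1.2 [ 0.026 -0.265]
1.3 [ 0.049 -0.327]
1.4 [ 0.077 -0.387]
1.5 [ 0.112 -0.444]
1.6 [ 0.152 -0.497]
1.7 [ 0.198 -0.546]
```

```bash
python3 -m handwheel '[[-0.002,-0.034,0,0],[-0.004,-0.067,0,0],[-0.003,-0.1,0,0],[0,-0.134,0,0],[0.004,-0.167,0,0],[0.009,-0.2,0,0],[0.017,-0.233,0,0],[0.026,-0.265,0,0],[0.037,-0.296,0,0],[0.049,-0.327,0,0],[0.063,-0.357,0,0],[0.077,-0.387,0,0],[0.094,-0.416,0,0],[0.112,-0.444,0,0],[0.131,-0.471,0,0],[0.152,-0.497,0,0],[0.152,-0.497,0,0],[0.152,-0.497,0,0],[0.152,-0.497,0,0]]' - 35
python3 a.py
python3 - <<'E'
from h import *
c,T=cam('scene');save(c,'s2.png')
a=cv2.imread('pics/s2.png')[100:300,140:340];cv2.imwrite('pics/s2c.png',cv2.resize(a,None,fx=3,fy=3,interpolation=2))
E
```

```text
time: 17.28
position: [0.4636, 0.1457, 0.1515]
tool_rot: [0.914, 0.405, -0.0, -0.0]
ft_force: [1.7, -3.4, -2.3]
grip_width: 0.0151
grip_force: 35.0
r 0.20019735476486017 a0 1.5993620620896805 [0.46359527 0.1456769  0.15153643] 0.01509109250192602 [ 1.67637487 -3.40855742 -2.3360336 ] [ 0.07  0.47  1.85 -0.    0.82  0.81]
0.8 [-0.152  0.496]
0.9 [-0.156  0.429]
1.0 [-0.153  0.363]
1.1 [-0.143  0.297]
1.2 [-0.126  0.232]
1.3 [-0.104  0.17 ]
1.4 [-0.075  0.11 ]
1.5 [-0.04   0.053]
1.6 [ 0. -0.]
1.7 [ 0.046 -0.049]
```

View pics/s2c.png

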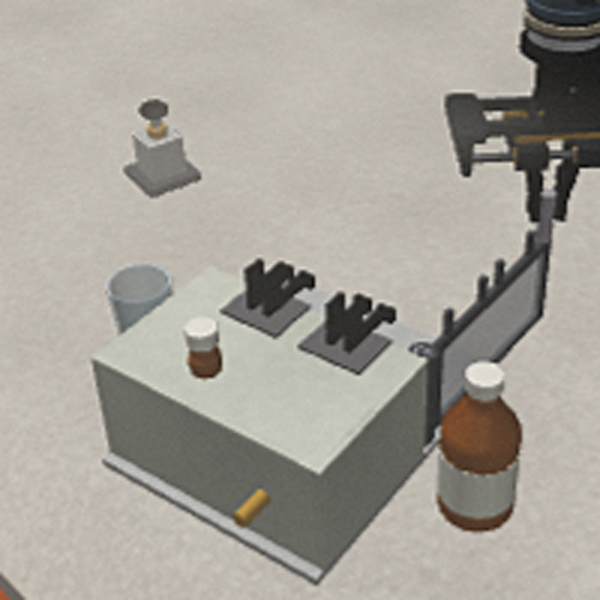

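The gate stands square, pinched at its post, with the catches in and the bystanders in place. I'll hand it in.

```bash
python3 -c "
from rig import job
print(job.hand_in())"
```

```text
the job is handed in; nothing more can be done
None
```

The job is handed in, with no verdict returned: the vent plunger was pressed to its stop, then the hinge catch and the end catch squeezed in, and the gate is held at about 1.6 rad by its post with a 35 N grip, the bystanders looking undisturbed in the last pictures.

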